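Turn the red cup over for its photograph

TASK

The red cup is next to be photographed, but it stands mouth-down on the bench. Pick it up, turn it over and set it down gently, not dropped, in the round tray of the photo turntable, so that it ends up standing mouth-up there on its own. Leave the blue and the yellow cup where they are.

Things in the scene. Friction and masses are not known exactly. Their poses are not given: they have to be found in the camera images.
- red_cup_mid (a point): Centre of the red plastic cup, half-way up: 58 mm wide, 52 tall, wall 3, 0.16 kg; straight side 34 mm up from the mouth, then an 18 mm round to a 22 mm foot. z axis: mouth to bottom, up at the start (mouth-down). Weighted bottom (centre of mass 13 mm from the foot): tipped over 40 degrees or laid on its side it rolls up onto its foot, mouth-up, travelling some 50 mm the way its bottom points.
- blue_cup_mid (a point): Centre of the blue cup: same shape and size as the red one, also standing mouth-down on the bench; same axes. A bystander.
- yellow_cup_mid (a point): Centre of the yellow cup: same shape and size, standing mouth-up on the bench, its z axis running from the bottom to the mouth. A bystander.
- turntable: Photo turntable, fixed, does not turn: white housing 190 mm square, 28 high; on it a black round tray with a grey lip, 200 mm outer, 190 inner diameter, flat floor 36 mm and lip top 46 mm above the bench. Origin: centre of the underside, on the bench; z up, housing sides along x and y.
There are look-alikes about, which are no part of the job. Of the things shaped like the part that bears red_cup_mid, the red one is meant.

How it is judged:
By the outcome, as a careful person would: the job done as asked, in the order asked, and still so for the second after the job is handed in, with the robot touching nothing.
It also fails if it takes over 42 s, if anything falls off the work surface, if the arm or the gripper's body presses on something with over 40 N, if the wrist force passes 120 N, or if a joint passes its speed limit or range.

ROBOT

A 6-joint arm with a two-finger parallel gripper is mounted at the origin on the work surface. World frame = base frame: x ahead of the robot, y to its left, z up, the work surface at z = 0. Lengths are in mm, angles in rad, forces in N, time in s.
With the tool pointing down it reaches from about 400 to 925 mm from the base axis. Payload 12.5 kg.
Tool frame: the origin (TCP) lies at the very end of the fingers, on their centre line; the grasp point (between the pads) lies 19 mm behind it; z points along the fingers, y is the line along which they close (so a half turn about z gives the same grasp; the last joint's range is limited). The gripper opens to 95 mm and grips with 3 to 60 N. Pads are 20 mm wide; open, the fingers measure 119 mm over their backs; the gripper's body (75 mm by 180 mm) begins 59 mm behind the grasp point.
Start: joints at [1.047, 0.491, 1.559, -0, 1.092, -0.106], TCP at [253.58, 571.265, 214.661] pointing down, gripper open.
Joint ranges: [-3.1, 3.1], [-0.84, 2.19], [0.05, 2.79], [-1.13, 4.28], [0.06, 2.93], [-2.69, 2.69]. Speed limits (rad/s): [2.22, 2.22, 2.79, 3.14, 3.14, 3.14].

INTERFACE

Orientations are given as [roll, pitch, yaw] about the fixed x, y, z axes, in that order (R = Rz(yaw) Ry(pitch) Rx(roll)).
In Python, from cell import state, imaging, env, spot_in, mark_of gives the robot as it stands. The module is installed in compiled form; this text tells all that it offers.
- The arm moves only by the tool step_arm, never from a script. Its argument "increments" is a list of rows, each an object with "slide": the shift along the tool's x, y, z in m, a list of three; "roll": the turn about the tool's z in rad. A call has 1 to 5 rows; each row is the pose to reach, as a shift and turn from the pose commanded when the call began, along the tool's axes at that moment; what a row does not reach only later rows make up. A row lasts 1/8 s, in which the tool goes at most 62.5 mm and 10.7 degrees, less where a joint would pass 70% of its speed; a pose out of reach is approached as far as the arm can. A call with a gripper value outside its range is refused whole. "fingers" is the opening, from 0 (shut) to 1 (fully open), set as the call begins (left out, the last holds). The fingers move at their own pace and stop on an object; the grip force is fixed at half the most. Time passes only in rows, so rows that repeat a pose let the fingers close. It gives the time, the measured TCP pose, the force, the opening and the grip force at its end, in the units of the state.
- state(): the state, without advancing time (a new reading comes with each control period).
- imaging.read_camera(name): name is "scene" or "top" or "wrist"; returns a dict with "color" (480x640x3 uint8, red, green, blue), "z_map" (480x640 float32, mm along the optical axis (not along the pixel's ray), 0 where there is no reading), "intrinsics" (3x3 intrinsics, pixels), "camera_from_world" (4x4, takes a point from world to camera coordinates). Camera axes: x right, y up, looking along -z (the intrinsics and any distortion apply to the point x, -y, -z); pixel columns grow to the right and rows downward; lengths in mm; the calibration is good to about 2 mm. A picture is of the moment at which its call begins.
- env.job_done(): hands the job in; it is judged then, once.
Trained networks look in the newest picture that a camera, given by its name, has taken for a name from the list of things; names that differ only in an ending like _2 or _b are one class to them, and where a whole thing is asked for, a point or a joint stands for the part that bears it (a point fixed in the world has none). Each returns a list of dicts, best first, with "confidence" (0 to 1); they miss things now and then, are a little off and sometimes report something else, mostly with a low value. They report only what shows in the picture. A call takes as long as a camera call. They do not tell look-alikes from the thing itself.
- spot_in(camera, target): "bbox" ([left, top, right, bottom] in pixels, round what is visible of it).
- mark_of(camera, target): "uv" ([column, row] in pixels: a listed point, or the origin of a listed thing).
The state is a dict: "t": time; "joints": joint angles; "qvel": joint speeds; "tau": joint torques, N m; "eef_pos": TCP position; "tcp_rot": TCP orientation; "ft_force": force on the tool from outside, world axes, zero at the start; "moment": the same for the moment, N m; "opening": opening from 0.0 (shut) to 1.0 (fully open); "grip_force": force on a finger pad.
Only numpy, scipy, OpenCV 4.12 (cv2) and the standard library are available. Lean on these libraries where they do the work, as an engineer would, in place of code of your own. Each camera call takes 0.05 s, during which the arm holds its last target. There are 200 camera calls.

## Working session

There is one attempt and no reset: what is moved stays moved. The work goes in short steps, Python scripts to look and compute and a tool call to move; the robot and the scene stay as the last step left them, time stands still between calls to the robot, and variables do not carry over. Pictures are saved under pics/ and viewed, at most 10 in all, crops included, and the job is handed in when it is done.

Besides the shell and the picture viewer there is one more tool, called as name([rows], argument=value, ...), one row to a line, values as JSON. step_arm: Moves the arm, as the interface text tells. Its arguments: {"type":"object","properties":{"increments":{"type":"array"},"fingers":{"type":"number"}},"required":["increments"]}

```bash
mkdir -p pics; cat > h.py <<'E'
import numpy as np, cv2
from cell import state, imaging, env, spot_in, mark_of
def world(p,uv,z=None):
    "pixel -> world on plane z"
    K=p["intrinsics"];T=np.linalg.inv(p["camera_from_world"])
    d=np.linalg.inv(K)@[uv[0],uv[1],1];d=T[:3,:3]@(d*[1,-1,-1]);o=T[:3,3]
    if z is None:
        D=p["z_map"][int(round(uv[1])),int(round(uv[0]))];return o+d*D
    return o+d*(z-o[2])/d[2]
def snap(n,f=None):
    p=imaging.read_camera(n)
    if f: cv2.imwrite(f,p["color"][:,:,::-1])
    return p
E
python3 - <<'E'
from h import *
np.set_printoptions(precision=1,suppress=True)
ims=[]
for c in ["top","scene"]:
    p=snap(c,f"pics/{c}0.png")
    for t,z in [("red_cup_mid",26),("blue_cup_mid",26),("yellow_cup_mid",26),("turntable",0)]:
        for m in mark_of(c,t)[:4]: print(c,t,m["confidence"],np.array(m["uv"]),world(p,m["uv"],z),world(p,m["uv"]))
print(state())
E
```

```text
top red_cup_mid 0.72 [253.5 229.3] [586.5 171.5  26. ] [582.1 168.   50.6]
top red_cup_mid 0.71 [235.4 175.1] [697.9 208.6  26. ] [690.1 203.8  53.4]
top red_cup_mid 0.16 [348.9 253.2] [535.9 -16.1  26. ] [532.6 -15.1  51.1]
top blue_cup_mid 0.78 [347.5 252.1] [538.1 -13.4  26. ] [534.5 -12.4  53.2]
top yellow_cup_mid 0.64 [155.1 258.1] [532.1 365.3  26. ] [533.3 368.4  16.7]
top turntable 0.89 [480.2 272.3] [ 497.  -276.8    0. ] [ 494.1 -267.9   31.6]
scene red_cup_mid 0.93 [355.3 222. ] [587.9 173.3  26. ] [600.1 155.1  39.5]
scene red_cup_mid 0.8 [410.7 230.6] [700.5 216.9  26. ] [716.6 184.8  48.6]
scene blue_cup_mid 0.75 [279.1 254.9] [540.  -21.5  26. ] [555.7 -37.8  42. ]
scene yellow_cup_mid 0.64 [378.2 182.5] [525.5 360.8  26. ] [539.  338.5  39.4]
scene turntable 0.87 [160.8 325.8] [ 495.2 -280.2    0. ] [ 532.7 -301.    36.9]
{'t': 0.5, 'joints': array([ 1. ,  0.5,  1.6, -0. ,  1.1, -0.1]), 'qvel': array([-0., -0.,  0., -0.,  0., -0.]), 'tau': array([ -0. , -61.2, -25.8,   0.1,   0. ,   0. ]), 'eef_pos': array([253.6, 571.2, 214.6]), 'tcp_rot': array([3.1, 0. , 2.7]), 'ft_force': array([ 0.2, -0.2,  0.2]), 'moment': array([-0., -0.,  0.]), 'grip_force': 0.0, 'opening': 0.9999045684778352}
```

View pics/top0.png

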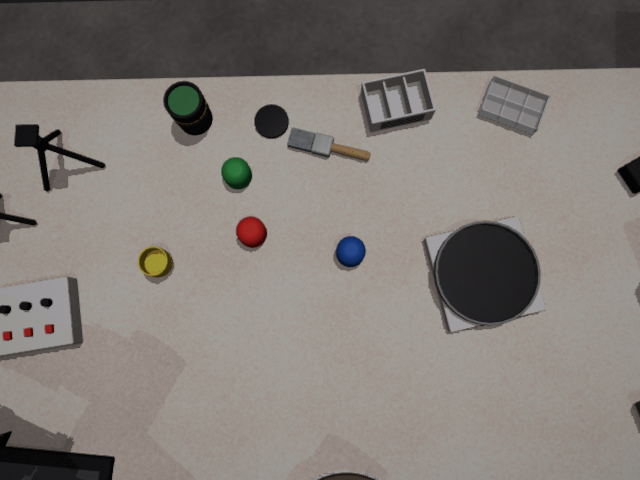

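View pics/scene0.png

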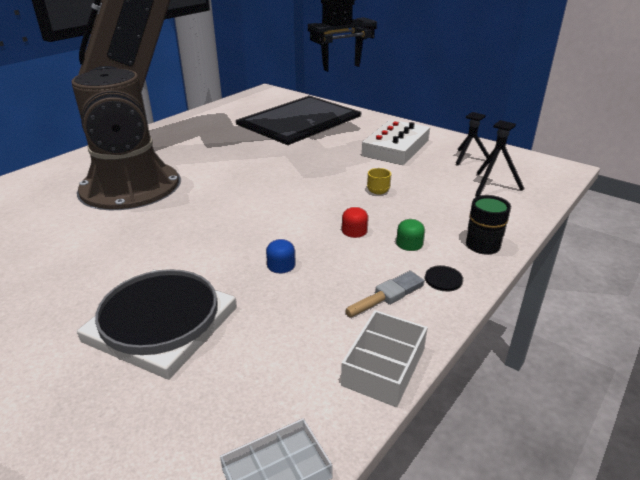

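```bash
cat >> h.py <<'E'
from scipy.spatial.transform import Rotation as Rn
def goto(x,y,z,yaw=None):
    s=state();R=Rn.from_euler("xyz",s["tcp_rot"])
    sl=R.inv().apply(np.array([x,y,z])-s["eef_pos"])
    r=0 if yaw is None else -((yaw-s["tcp_rot"][2]+np.pi)%(2*np.pi)-np.pi)
    print("t",round(s["t"],2),"pos",s["eef_pos"].round(1),"rot",np.round(s["tcp_rot"],3),"slide m",(sl/1000).round(4),"roll",round(r,3))
E
python3 - <<'E'
from h import *
np.set_printoptions(precision=1,suppress=True)
# refine: red centroid, turntable tray from top picture
p=snap("top");c=p["color"].astype(int)
m=(c[...,0]>110)&(c[...,1]<60)&(c[...,2]<60)
n,l,st,ce=cv2.connectedComponentsWithStats(m.astype(np.uint8))
for i in range(1,n):
    if st[i,4]>200: print("red",st[i],ce[i],world(p,ce[i],30))
g=cv2.medianBlur(cv2.cvtColor(p["color"],cv2.COLOR_RGB2GRAY),3)
sub=(g[200:345,410:560]<70).astype(np.uint8)
n,l,st,ce=cv2.connectedComponentsWithStats(sub);i=1+st[1:,4].argmax()
q=ce[i]+[410,200];print("tray",st[i],q,world(p,q,36))
w=np.array([world(p,(a+410,b+200),36) for b,a in np.argwhere(l==i)])[:,:2]
print(w.mean(0),w.min(0),w.max(0))
goto(585,171,200,1.8)
E
```

```text
red [237 217  26  25 518] [249.6 229.1] [586.3 178.7  30. ]
tray [  28   23  101  100 7889] [487.6 272.4] [ 493.3 -280.9   36. ]
[ 493.6 -280.9] [ 399.1 -376.9] [ 589.9 -185.6]
t 0.55 pos [253.6 571.2 214.6] rot [3.1 0.  2.7] slide m [-0.5 -0.2  0. ] roll 0.924
```

```bash
python3 - <<'E'
from h import *
goto(586,172,200,1.8)
E
```

```text
t 0.55 pos [253.6 571.2 214.6] rot [3.142 0.    2.724] slide m [-0.4658 -0.23    0.0146] roll 0.924
```

step_arm([
  {"slide": [-0.466,-0.23,0.015],"roll": 0.924},
  {"slide": [-0.466,-0.23,0.015],"roll": 0.924},
  {"slide": [-0.466,-0.23,0.015],"roll": 0.924},
  {"slide": [-0.466,-0.23,0.015],"roll": 0.924},
  {"slide": [-0.466,-0.23,0.015],"roll": 0.924},
])

```text
t: 1.18
eef_pos: [454.6, 329.6, 205.8]
tcp_rot: [3.141, -0.0, 1.794]
ft_force: [-0.1, 1.2, -0.6]
opening: 1.0
grip_force: 0.0
```

```bash
python3 - <<'E'
from h import *
goto(586,172,200,1.8)
E
```

```text
t 1.18 pos [454.6 329.6 205.8] rot [ 3.141 -0.     1.794] slide m [-0.1828  0.0932  0.0058] roll -0.006
```

step_arm([
  {"slide": [-0.183,0.093,0.006],"roll": 0},
  {"slide": [-0.183,0.093,0.006],"roll": 0},
  {"slide": [-0.183,0.093,0.006],"roll": 0},
  {"slide": [-0.183,0.093,0.006],"roll": 0},
  {"slide": [-0.183,0.093,0.006],"roll": 0},
])

```text
t: 1.8
eef_pos: [585.7, 173.6, 199.3]
tcp_rot: [-3.141, -0.0, 1.798]
ft_force: [-0.5, 1.1, 0.6]
opening: 0.999
grip_force: 0.0
```

```bash
python3 - <<'E'
from h import *
p=snap("wrist","pics/w1.png")
for m in mark_of("wrist","red_cup_mid")[:3]: print(m,world(p,m["uv"],26))
c=p["color"].astype(int)
m=(c[...,0]>90)&(c[...,1]<60)&(c[...,2]<60)&(p["z_map"]>0)
n,l,st,ce=cv2.connectedComponentsWithStats(m.astype(np.uint8));i=1+st[1:,4].argmax()
w=np.array([world(p,(b,a)) for a,b in np.argwhere(l==i)])
print(st[i],w.min(0),w.max(0),"mid",(w.min(0)+w.max(0))/2)
goto(586,172,200,1.8)
E
```

```text
{'uv': [435.4, 218.9], 'confidence': 0.96} [702.82558245 207.82998496  26.        ]
{'uv': [317.2, 218.7], 'confidence': 0.86} [584.31044859 180.6786966   26.        ]
[ 289  197   55   53 1953] [557.61695423 153.40746463  40.31608968] [610.53675688 203.91627226  54.11641622] mid [584.07685556 178.66186845  47.21625295]
t 1.9 pos [584.8 175.2 199.7] rot [-3.141 -0.     1.801] slide m [-0.0034  0.0005 -0.0003] roll 0.001
```

View pics/w1.png

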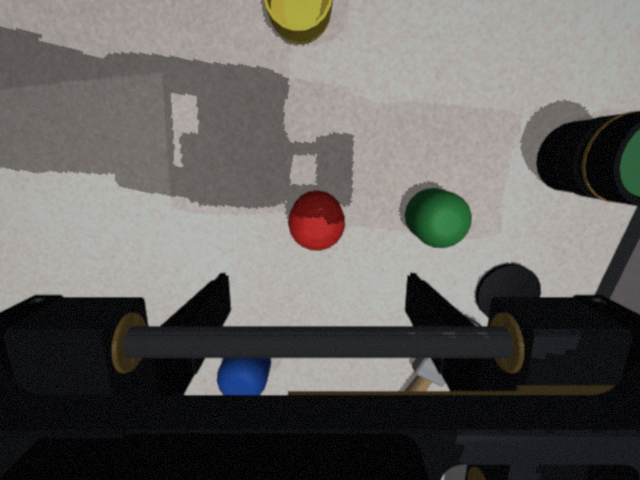

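step_arm([
  {"slide": [0.004,0,0.05],"roll": 0},
  {"slide": [0.004,0,0.1],"roll": 0},
  {"slide": [0.004,0,0.15],"roll": 0},
  {"slide": [0.004,0,0.18],"roll": 0},
  {"slide": [0.004,0,0.195],"roll": 0},
])

```text
t: 2.52
eef_pos: [583.4, 179.5, 3.4]
tcp_rot: [-3.14, -0.0, 1.802]
ft_force: [0.3, 0.4, 0.1]
opening: 0.999
grip_force: 0.0
```

step_arm([
  {"slide": [0,0,0],"roll": 0},
  {"slide": [0,0,0],"roll": 0},
  {"slide": [0,0,0],"roll": 0},
  {"slide": [0,0,0],"roll": 0},
  {"slide": [0,0,0],"roll": 0},
], fingers=0)

```text
t: 3.15
eef_pos: [584.8, 178.0, 5.2]
tcp_rot: [3.141, -0.0, 1.8]
ft_force: [-1.5, 0.4, 6.7]
opening: 0.603
grip_force: 30.0
```

step_arm([
  {"slide": [0,0,-0.03],"roll": 0},
  {"slide": [0,0,-0.08],"roll": 0},
  {"slide": [0,0,-0.135],"roll": 0},
  {"slide": [-0.05,-0.032,-0.135],"roll": 0},
  {"slide": [-0.1,-0.064,-0.135],"roll": 0},
])

```text
t: 3.78
eef_pos: [544.5, 65.2, 140.2]
tcp_rot: [3.14, 0.0, 1.801]
ft_force: [0.3, -0.8, -2.2]
opening: 0.597
grip_force: 30.0
```

step_arm([
  {"slide": [-0.05,-0.032,0],"roll": 0},
  {"slide": [-0.1,-0.064,0],"roll": 0},
  {"slide": [-0.15,-0.096,0],"roll": 0},
  {"slide": [-0.18,-0.12,0],"roll": 0},
  {"slide": [-0.201,-0.128,0],"roll": 0},
])

```text
t: 4.4
eef_pos: [464.9, -160.3, 139.7]
tcp_rot: [-3.141, -0.0, 1.798]
ft_force: [0.3, 0.4, -1.5]
opening: 0.597
grip_force: 30.0
```

```bash
python3 - <<'E'
from h import *
p=snap("scene","pics/s1.png")
cv2.imwrite("pics/s1c.png",cv2.resize(p["color"][150:400,60:360,::-1],None,fx=2,fy=2))
goto(465.9,-158.6,88,1.8)
E
```

```text
t 4.45 pos [ 465.5 -161.9  139.7] rot [3.141e+00 1.000e-03 1.798e+00] slide m [0.0032 0.0012 0.0517] roll -0.002
```

View pics/s1c.png

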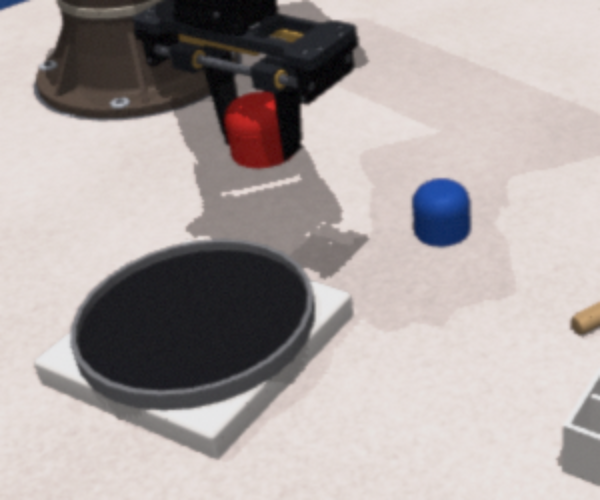

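step_arm([
  {"slide": [0.003,0.001,0.04],"roll": 0},
  {"slide": [0.003,0.001,0.07],"roll": 0},
  {"slide": [0.003,0.001,0.083],"roll": 0},
  {"slide": [0.003,0.001,0.087],"roll": 0},
  {"slide": [0.004,0.001,0.091],"roll": 0},
])

```text
t: 5.08
eef_pos: [467.0, -154.6, 49.6]
tcp_rot: [3.14, 0.001, 1.8]
ft_force: [2.0, 7.3, 14.0]
opening: 0.6
grip_force: 30.0
```

step_arm([
  {"slide": [0.003,0,0.004],"roll": 0},
  {"slide": [0.005,0,0.009],"roll": 0},
  {"slide": [0.006,0,0.014],"roll": 0},
  {"slide": [0.007,0,0.019],"roll": 0},
  {"slide": [0.008,0,0.024],"roll": 0},
])

```text
t: 5.7
eef_pos: [465.9, -146.2, 26.2]
tcp_rot: [3.138, 0.002, 1.801]
ft_force: [4.4, 10.1, 8.6]
opening: 0.596
grip_force: 30.0
```

```bash
python3 - <<'E'
from h import *
p=snap("scene")
cv2.imwrite("pics/s2c.png",cv2.resize(p["color"][150:400,60:360,::-1],None,fx=2,fy=2))
goto(465.9,-158.6,88,1.8)
E
```

```text
t 5.75 pos [ 465.7 -146.2   25.7] rot [3.138e+00 2.000e-03 1.801e+00] slide m [-0.0123 -0.0025 -0.0623] roll 0.001
```

View pics/s2c.png

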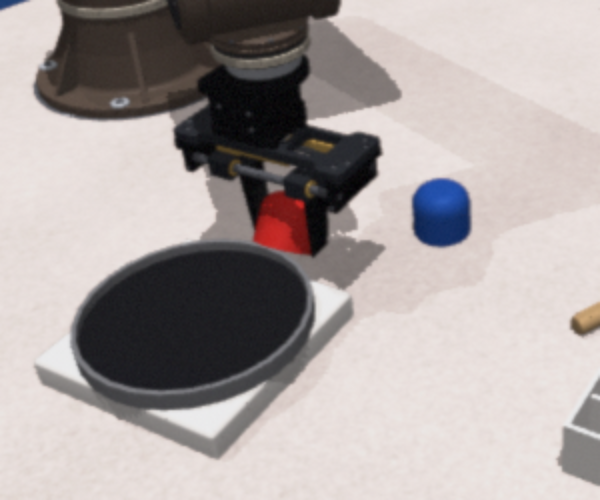

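step_arm([
  {"slide": [0,0,0.003],"roll": 0},
  {"slide": [0,0,-0.03],"roll": 0},
  {"slide": [0,0,-0.075],"roll": 0},
  {"slide": [-0.03,0,-0.075],"roll": 0},
  {"slide": [-0.058,0,-0.075],"roll": 0},
])

```text
t: 6.38
eef_pos: [478.3, -204.1, 101.4]
tcp_rot: [3.139, 0.002, 1.801]
ft_force: [-0.3, -0.2, -2.2]
opening: 0.594
grip_force: 30.0
```

```bash
python3 - <<'E'
from h import *
p=snap("scene")
cv2.imwrite("pics/s3c.png",cv2.resize(p["color"][150:400,60:360,::-1],None,fx=2,fy=2))
goto(494.5-.227*80,-281.3+.974*80,58,1.8)
E
```

```text
t 6.42 pos [ 479.3 -206.9  101.2] rot [3.138e+00 3.000e-03 1.799e+00] slide m [ 0.0043 -0.0022  0.0431] roll -0.001
```

View pics/s3c.png

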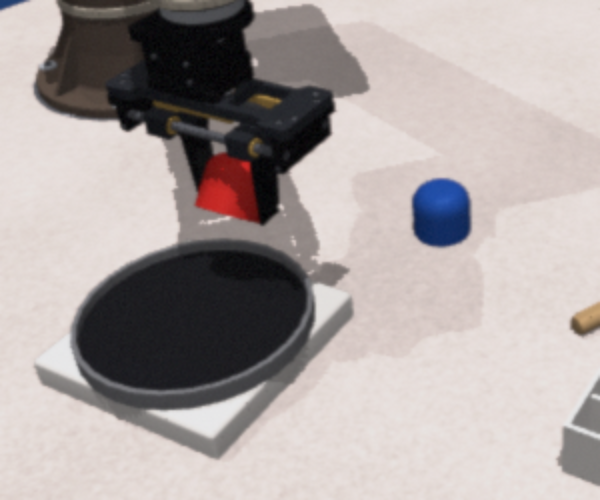

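```bash
cat >> h.py <<'E'
def tilt():
    p=imaging.read_camera("scene");c=p["color"].astype(int);s=state()
    m=(c[...,0]>70)&(c[...,1]<50)&(c[...,2]<50)&(p["z_map"]>0);m[:150]=0;m[:,:60]=0;m[:,320:]=0
    w=np.array([world(p,(b,a)) for a,b in np.argwhere(m)])-s["eef_pos"]+[0,0,-19]
    a=s["tcp_rot"][2];u=-(w[:,0]*np.cos(a)+w[:,1]*np.sin(a));v=w[:,0]*np.sin(a)-w[:,1]*np.cos(a)
    k=(abs(u)<50)&(abs(w[:,2])<60)&(abs(v)<35);u,v,z=u[k],v[k],w[k,2]
    best=None
    # fit cup model: signed distance of points to profile
    from scipy.optimize import least_squares
    def f(q):
        th,du,dv,dz=q;U=u-du;V=v-dv;Z=z-dz
        x=U*np.cos(th)+Z*np.sin(th);h=-U*np.sin(th)+Z*np.cos(th)+24   # h from mouth
        r=np.hypot(x,V);q1=np.maximum(r-11,0);q2=np.maximum(h-34,0)
        d=np.where(h<34,r-29,np.hypot(q1,q2)-18); return np.r_[d+100*np.maximum(-h-1,0)*.02,np.array([du,dv])/5*3,(dz/5)*3]
    for t0 in (0.2,0.6,1.0,1.4):
        r=least_squares(f,[t0,0,0,0],loss="soft_l1")
        if best is None or r.cost<best.cost: best=r
    print("n",len(u),"tilt deg",np.degrees(best.x[0]).round(1),"off",best.x[1:].round(1),"cost",round(best.cost,1),"u",u.min().round(1),u.max().round(1),"z",z.min().round(1),z.max().round(1))
E
python3 -c "
from h import *
tilt()"
```

```text
n 740 tilt deg 40.4 off [ 2.1 -0.2  5.1] cost 430.0 u -0.4 39.4 z -12.5 40.9
```

step_arm([
  {"slide": [-0.002,0,0.025],"roll": 0},
  {"slide": [-0.002,0,0.04],"roll": 0},
  {"slide": [-0.002,0,0.046],"roll": 0},
  {"slide": [0.005,0,0.046],"roll": 0},
  {"slide": [0.012,0,0.046],"roll": 0},
])

```text
t: 7.1
eef_pos: [475.3, -191.8, 54.3]
tcp_rot: [3.14, 0.002, 1.8]
ft_force: [-2.2, -9.7, 1.6]
opening: 0.592
grip_force: 30.0
```

step_arm([
  {"slide": [0.005,0,0],"roll": 0},
  {"slide": [0.01,0,0],"roll": 0},
  {"slide": [0.015,0,0],"roll": 0},
  {"slide": [0.02,0,0],"roll": 0},
  {"slide": [0.022,0,0],"roll": 0},
])

```text
t: 7.72
eef_pos: [471.0, -170.6, 54.9]
tcp_rot: [3.138, 0.003, 1.8]
ft_force: [0.8, -5.6, 2.5]
opening: 0.595
grip_force: 30.0
```

```bash
python3 -c "
from h import *
tilt();goto(494.5,-281.3,55,1.8)"
```

```text
n 759 tilt deg -107.0 off [8.8 0.1 6.6] cost 675.3 u -9.1 38.4 z -28.8 44.1
t 7.78 pos [ 471.  -170.4   54.9] rot [3.138e+00 3.000e-03 1.800e+00] slide m [-0.1133 -0.0023  0.0003] roll 0.0
```

step_arm([
  {"slide": [0,0,-0.025],"roll": 0},
  {"slide": [-0.02,0,-0.045],"roll": 0},
  {"slide": [-0.07,0,-0.045],"roll": 0},
  {"slide": [-0.12,0,-0.045],"roll": 0},
  {"slide": [-0.148,0,-0.045],"roll": 0},
])

```text
t: 8.4
eef_pos: [503.7, -315.9, 99.2]
tcp_rot: [3.141, 0.001, 1.799]
ft_force: [-0.0, 0.9, -1.5]
opening: 0.593
grip_force: 30.0
```

```bash
python3 - <<'E'
from h import *
tilt()
p=snap("scene")
cv2.imwrite("pics/s4c.png",cv2.resize(p["color"][180:380,60:300,::-1],None,fx=3,fy=3))
goto(494.5,-281.3,55,1.8)
E
```

```text
n 872 tilt deg -107.7 off [ 5.9 -0.1  6.4] cost 604.4 u -1.8 36.1 z -26.9 38.0
t 8.5 pos [ 503.8 -316.3   98.9] rot [3.141e+00 1.000e-03 1.798e+00] slide m [ 0.0362 -0.0012  0.0439] roll -0.002
```

View pics/s4c.png

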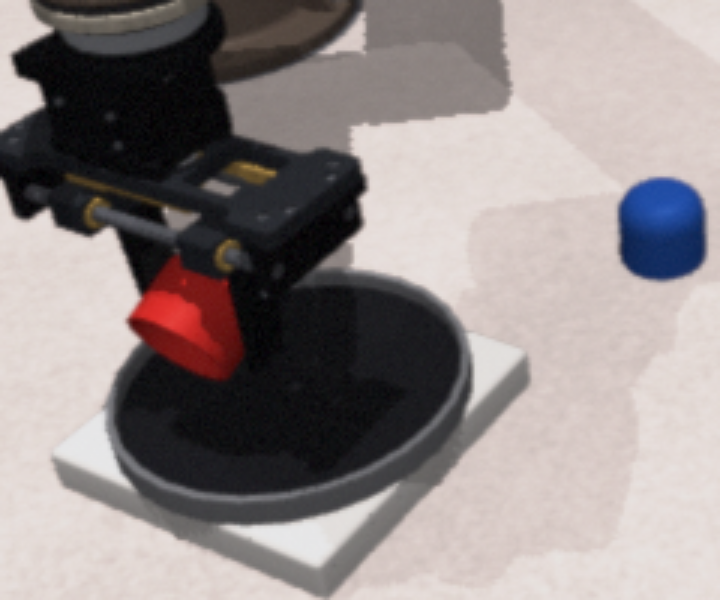

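step_arm([
  {"slide": [0,0,0.02],"roll": 0},
  {"slide": [0,0,0.035],"roll": 0},
  {"slide": [0,0,0.042],"roll": 0},
  {"slide": [0,0,0.047],"roll": 0},
  {"slide": [0,0,0.051],"roll": 0},
])

```text
t: 9.12
eef_pos: [503.5, -314.2, 47.6]
tcp_rot: [3.141, 0.0, 1.8]
ft_force: [0.6, 0.1, -1.4]
opening: 0.595
grip_force: 30.0
```

step_arm([
  {"slide": [0,0,0.002],"roll": 0},
  {"slide": [0,0,0.004],"roll": 0},
  {"slide": [0,0,0.005],"roll": 0},
])

```text
t: 9.5
eef_pos: [503.6, -314.3, 44.9]
tcp_rot: [3.141, 0.001, 1.8]
ft_force: [-8.0, 6.8, 30.7]
opening: 0.592
grip_force: 30.0
```

```bash
python3 - <<'E'
from h import *
p=snap("scene")
cv2.imwrite("pics/s5c.png",cv2.resize(p["color"][180:380,60:300,::-1],None,fx=3,fy=3))
print(state()["ft_force"]);goto(494.5,-281.3,55,1.8)
E
```

```text
[-6.0594517   5.54552491 23.62990271]
t 9.55 pos [ 503.6 -314.3   44.9] rot [3.14e+00 1.00e-03 1.80e+00] slide m [ 0.0342 -0.0013 -0.0101] roll -0.0
```

View pics/s5c.png

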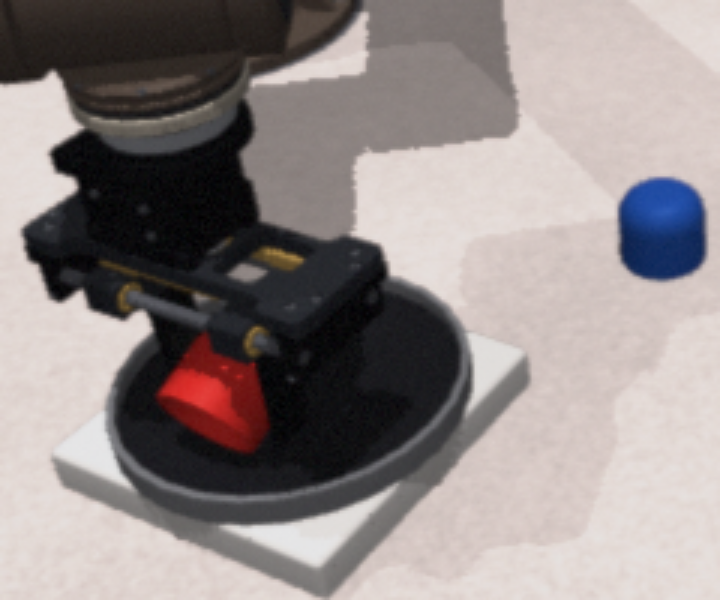

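step_arm([
  {"slide": [0.006,0,0.001],"roll": 0},
  {"slide": [0.011,0,0.002],"roll": 0},
  {"slide": [0.016,0,0.003],"roll": 0},
  {"slide": [0.019,0,0.003],"roll": 0},
])

```text
t: 10.05
eef_pos: [499.3, -295.8, 39.8]
tcp_rot: [3.141, 0.001, 1.8]
ft_force: [1.1, -4.1, 3.3]
opening: 0.595
grip_force: 30.0
```

```bash
python3 - <<'E'
from h import *
p=snap("scene")
cv2.imwrite("pics/s6c.png",cv2.resize(p["color"][180:380,60:300,::-1],None,fx=3,fy=3))
print(state()["ft_force"]);goto(494.5,-281.3,55,1.8)
E
```

```text
[ 1.44596531 -0.6927253   6.69582218]
t 10.1 pos [ 499.1 -295.4   39.8] rot [3.141 0.    1.8  ] slide m [ 0.0148 -0.0013 -0.0152] roll 0.0
```

View pics/s6c.png

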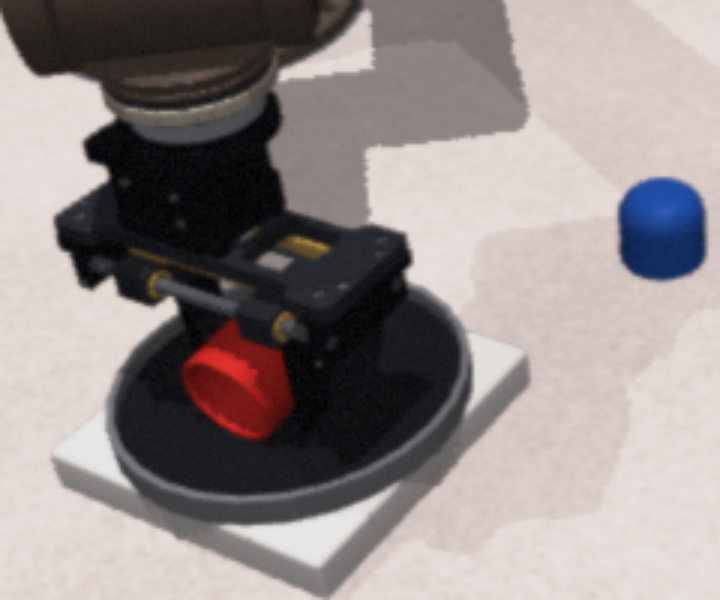

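step_arm([
  {"slide": [0,0,0],"roll": 0},
  {"slide": [0,0,0],"roll": 0},
  {"slide": [0,0,0],"roll": 0},
  {"slide": [0,0,0],"roll": 0},
  {"slide": [0,0,0],"roll": 0},
], fingers=1)

```text
t: 10.72
eef_pos: [499.0, -295.7, 39.5]
tcp_rot: [-3.142, -0.0, 1.8]
ft_force: [-0.7, -0.5, 1.5]
opening: 0.992
grip_force: 0.0
```

step_arm([
  {"slide": [0,0,0],"roll": 0},
  {"slide": [0,0,0],"roll": 0},
  {"slide": [0,0,0],"roll": 0},
  {"slide": [0,0,0],"roll": 0},
  {"slide": [0,0,0],"roll": 0},
])

```text
t: 11.35
eef_pos: [499.0, -295.8, 39.6]
tcp_rot: [3.142, -0.0, 1.8]
ft_force: [-0.1, -0.3, -0.0]
opening: 1.001
grip_force: 0.0
```

step_arm([
  {"slide": [0,0,-0.03],"roll": 0},
  {"slide": [0,0,-0.08],"roll": 0},
  {"slide": [0,0,-0.14],"roll": 0},
  {"slide": [0,0,-0.2],"roll": 0},
  {"slide": [0,0,-0.2],"roll": 0},
])

```text
t: 11.98
eef_pos: [500.2, -296.6, 244.1]
tcp_rot: [3.136, 0.006, 1.8]
ft_force: [0.4, -1.0, -0.4]
opening: 0.998
grip_force: 0.0
```

step_arm([
  {"slide": [0.06,0,0],"roll": 0},
  {"slide": [0.12,0,0],"roll": 0},
  {"slide": [0.18,0,0],"roll": 0},
  {"slide": [0.2,0,0],"roll": 0},
  {"slide": [0.2,0,0],"roll": 0},
])

```text
t: 12.6
eef_pos: [453.6, -100.4, 239.3]
tcp_rot: [-3.141, -0.0, 1.802]
ft_force: [-0.2, 0.1, -0.2]
opening: 1.0
grip_force: 0.0
```

```bash
python3 - <<'E'
from h import *
p=snap("scene")
cv2.imwrite("pics/s7c.png",cv2.resize(p["color"][150:400,60:360,::-1],None,fx=2,fy=2))
E
```

```text
(no output)
```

View pics/s7c.png

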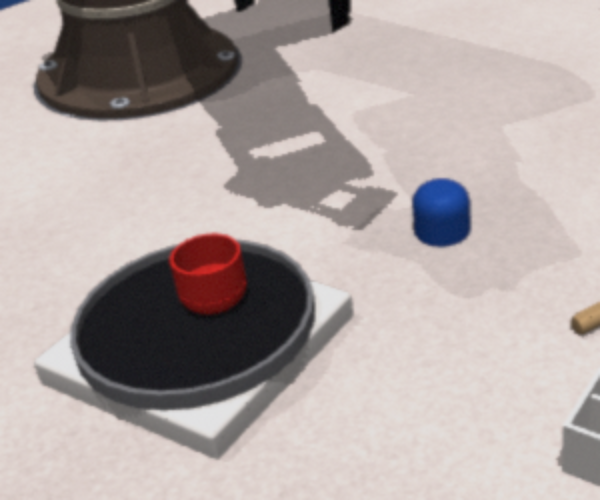

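The red cup stands mouth-up in the tray (around pixel 208,275 in the crop) and the blue cup has not moved. I'll let it settle for a moment, then hand in.

step_arm([
  {"slide": [0,0,0],"roll": 0},
  {"slide": [0,0,0],"roll": 0},
  {"slide": [0,0,0],"roll": 0},
  {"slide": [0,0,0],"roll": 0},
  {"slide": [0,0,0],"roll": 0},
])

```text
t: 13.28
eef_pos: [453.6, -101.1, 239.6]
tcp_rot: [3.142, -0.0, 1.8]
ft_force: [-0.4, -0.2, -1.0]
opening: 1.001
grip_force: 0.0
```

```bash
python3 - <<'E'
from h import *
p=snap("scene");m=mark_of("scene","red_cup_mid")
for a in m[:3]: print(a["confidence"],world(p,a["uv"],62).round(1))
print(env.job_done())
E
```

```text
0.9 [727.7 161.7  62. ]
the job is handed in; nothing more can be done
None
```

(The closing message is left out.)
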